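# Feed a flat mending plate onto the gravity roller track

### The arm

A 6-joint arm with a two-finger parallel gripper is mounted at the origin on a cart in front of the work surface, level with it; the furniture and walls round the work are solid. World frame = base frame: x ahead of the robot, y to its left, z up, the work surface at z = 0. Lengths are in m, angles in degrees, forces in N, time in s.
With the tool pointing down it reaches from about 0.3 to 0.775 m from the base axis. Payload 14.6 kg.
Tool frame: the origin (TCP) lies at the centre of the arm's flange, where the gripper is bolted on; the fingertips stand 199 mm ahead of it and the grasp point (between the pads) lies 180 mm ahead of it; z points along the fingers, y is the line along which they close (so a half turn about z gives the same grasp; the last joint's range is limited). The gripper opens to 94 mm and grips with 3 to 60 N. Pads are 16 mm wide; open, the fingers measure 119 mm over their backs; the gripper's body (75 mm by 177 mm) begins 78 mm behind the grasp point.
Start: joints at [69.064, 17.183, 87.147, -0, 75.671, -3.816], TCP at [0.162, 0.526, 0.405] pointing down, gripper open.
Joint ranges: [-173.82, 173.82], [-45.26, 126.66], [13.44, 144.39], [-59.66, 239.66], [0, 175.72], [-146.38, 146.38]. Speed limits (degrees/s): [127.2, 127.2, 147.25, 180, 180, 180].

### API

Orientations are given as [roll, pitch, yaw] about the fixed x, y, z axes, in that order (R = Rz(yaw) Ry(pitch) Rx(roll)).
In Python, from bench import r, viewer gives the robot as it stands.
- The arm moves only by the tool send_rows, never from a script. Its argument "increments" is a list of rows, each an object of numbers: "gripper": the closure, from -1 (fully open) to 1 (shut), so that 0 is half open; "x", "y", "z": the shift along the tool's x, y, z as a fraction of full scale; "wx", "wy", "wz": the turn, a rotation vector about the tool's x, y, z as a fraction of full scale. In form: [{"gripper": .., "x": .., "y": .., "z": .., "wx": .., "wy": .., "wz": ..}, ...]. A call has 1 to 8 rows; each row shifts and turns the commanded pose from where the row before left it, along the tool's axes as they then stand; what a row does not reach is not made up. Full scale, the value 1, is 10 cm for a shift and pi rad for a turn. A row lasts 1/10 s, in which the tool goes at most 50 mm and 8.59 degrees, less where a joint would pass 70% of its speed; a pose out of reach is approached as far as the arm can. A call with a number of a shift or a turn outside -1 to 1 is refused whole. A call with a gripper value outside its range is refused whole. The fingers move at their own pace and stop on an object; "squeeze" is the grip in N (left out, the last holds). Time passes only in rows, so rows that do not move let the fingers close. It gives the time, the measured TCP pose, the force, the opening and the grip force at its end, in the units of the state.
- r.get_obs(): the state, without advancing time (a new reading comes with each control period).
- viewer.snapshot(name): name is "scene" or "top" or "wrist"; returns (picture, depth): 384x512x3 uint8, blue, green, red; 384x512 float32, m along the optical axis (not along the pixel's ray), 0 where there is no reading.
- viewer.camera_info(name): a dict with "fx", "fy", "cx", "cy" (pixels), "R" (3x3) and "t" (3): a world point X has camera coordinates R X + t. Camera axes: x right, y down, z forward; pixel columns grow to the right and rows downward; lengths in m; the calibration is good to about 2 mm. The wrist camera is an equidistant fisheye: a pixel r from the principal point sees the ray r / f radians off the axis. A picture is of the moment at which its call begins: read the wrist's pose just before it. camera_info takes no time and is no camera call; for the wrist camera it gives the pose at the moment of the call.
- r.sign_off(): hands the job in; it is judged then, once.
The state is a dict: "time": time; "joints": joint angles; "dq": joint speeds; "joint_efforts": joint torques, N m; "tool_pos": TCP position; "orientation": TCP orientation; "ft_force": force on the tool from outside, world axes, zero at the start; "moment": the same for the moment, N m; "grip_width": opening from 0.0 (shut) to 1.0 (fully open); "gripper_force": force on a finger pad.
Only numpy, scipy, OpenCV 4.12 (cv2) and the standard library are available. Lean on these libraries where they do the work, as an engineer would, in place of code of your own. Each camera call takes 0.05 s, during which the arm holds its last target. There are 200 camera calls.

### The job

Slide the flat steel mending plate on the raised wooden board lengthwise until its end sticks out past the board's steel-edged right-hand edge, then pick it up by that overhanging end. Lay it lengthwise between the guides at the high end of the sloping roller track and let go there, so that it runs down on its own, without being pushed, until it rests against the stop.

Things in the scene. Friction and masses are not known exactly. Their poses are not given: they have to be found in the camera images.
- board_edge (a point): middle of the top of the right-hand edge of the fixed raised work board: a light wooden slab, 120 mm (its x) by 200 mm (its y), top 45 mm above the bench, with a steel strip along this edge. This point's +y axis points inward along the board, -y outward past the edge; z up. The board has no rim, and there is free air down to the bench beyond the edge.
- plate_mid (a point): centre (half-way up) of the loose steel mending plate: flat bar 40 mm wide (its x), 150 mm long (its y), 4 mm thick (its z), about 0.18 kg, four countersunk holes on top. It starts lying flat on the board, wholly on it, roughly lengthwise to it.
- plate_end (a point): middle of the plate's end that faces the board's right-hand edge (75 mm from the plate's centre along its -y), the end to be slid out and gripped
- track_mouth (a point): middle of the high, open end of the fixed sloping roller track, on the plane of the roller tops (about 94 mm above the bench). +x points downhill along the rollers (9 degrees below level), y across, z square to the rollers. Fingers holding the plate's sides do not fit between the guides: the held end must stay out beyond this end, the plate's centre over the rollers.
- track_home (a point): where the plate's centre is when the plate lies home: flat on the rollers, its leading end against the black pad of the red stop at the low end. Axes as for track_mouth; it lies 219 mm downhill of track_mouth and 2 mm above the roller tops.
- track: the whole roller track (origin: bench level under its middle; x points downhill, level): 300 mm long, 13 grey free-turning rollers 18 mm thick, 22 mm apart, the first 11 mm from the high end. Aluminium guides 50 mm apart stand 8 mm above the rollers and flare to about 62 mm in the first 20 mm. A plate released on it runs down by itself in 1 to 2 s.
Things that resemble listed ones, but are neither listed nor needed, are in the scene too. There is more than one size of the part that bears plate_mid; the job needs the larger.

How it is judged (in metres and radians):
On the way, in this order (a step that is already met when the one before it is completed fails the run):
1. the plate, still lying flat on the board, sticks out at least 25 mm past the board's right-hand edge (y of plate_end in the frame of board_edge below -0.025 m and z of plate_mid in the frame of board_edge between -0.002 and 0.006 m and angle between plate_mid's own z axis and vertical below 0.08 rad), for 0.1 s.
2. the plate is held up clear of the board by that end (held within 60 mm of it) (z of plate_mid in the frame of board_edge above 0.025 m and distance between the grasp point and plate_end below 0.06 m), for 0.1 s.
3. the plate lies on the rollers between the guides, free of the fingers, at least 80 mm uphill of its home position (x of plate_mid in the frame of track_home between -0.23 and -0.08 m and z of plate_mid in the frame of track_home between -0.006 and 0.006 m and y of plate_mid in the frame of track_home between -0.01 and 0.01 m and contact force between plate and the fingers below 0.05 N).
At the end, for the whole second after the job is handed in: The plate lies flat on the rollers between the guides, its centre within 12 mm of the home point (leading end against the stop), within 0.12 rad of the track's direction, and stays there (distance between plate_mid and track_home below 0.012 m and angle between the y axis of plate_mid and the x axis of track_home, either way round below 0.12 rad and angle between the z axis of plate_mid and the z axis of track_home, either way round below 0.08 rad); the robot touches nothing.
It fails at once if the fingers push or hold the plate on the lower part of the track (its centre within 60 mm of home) (horizontal distance between plate_mid and track_home below 0.06 m and contact force between plate and the fingers above 0.3 N).
It also fails if it takes over 51 s, if anything falls off the work surface, if the arm or the gripper's body presses on something with over 40 N, if the wrist force passes 120 N, or if a joint passes its speed limit or range.

## Working session

There is one attempt and no reset: what is moved stays moved. The work goes in short steps, Python scripts to look and compute and a tool call to move; the robot and the scene stay as the last step left them, time stands still between calls to the robot, and variables do not carry over. Pictures are saved under pics/ and viewed, at most 10 in all, crops included, and the job is handed in when it is done.

Besides the shell and the picture viewer there is one more tool, called after "Call:" as name(argument=value, ...), one argument or row to a line, values as JSON. send_rows: Moves the arm, as the interface text tells. Shift numbers are shares of 10 cm and turn numbers shares of pi rad, none past 1 either way. Its arguments: {"type":"object","properties":{"increments":{"type":"array"},"squeeze":{"type":"number"}},"required":["increments"]}

```bash
mkdir -p pics && python3 - <<'E'
from bench import r, viewer
import cv2, numpy as np
for n in("scene","top"):
    p,d=viewer.snapshot(n); cv2.imwrite(f"pics/{n}0.png",cv2.resize(p,(800,600),interpolation=cv2.INTER_CUBIC)); np.save(n+"_d.npy",d); cv2.imwrite(n+"_raw.png",p)
    i=viewer.camera_info(n); print(n,{k:np.round(np.array(v),4).tolist() for k,v in i.items()})
o=r.get_obs(); print(o)
E
```

```text
scene {'fx': 438.8925, 'fy': 438.8925, 'cx': 260.6958, 'cy': 184.1142, 'R': [[0.7962, 0.605, -0.0082], [0.2883, -0.3914, -0.8739], [-0.5319, 0.6935, -0.486]], 't': [-0.3952, -0.1016, 1.1904]}
top {'fx': 499.0576, 'fy': 499.0576, 'cx': 250.811, 'cy': 195.2728, 'R': [[0.0201, -0.9993, -0.0323], [-0.9803, -0.0133, -0.1969], [0.1963, 0.0356, -0.9799]], 't': [-0.0222, 0.5541, 0.9448]}
{'time': 0.1, 'joints': array([ 6.90637294e+01,  1.72131388e+01,  8.71743432e+01, -3.45624860e-04,
        7.56698463e+01, -3.81608886e+00]), 'dq': array([-0.06942844, -0.11147458, -0.12905146,  0.00701823, -0.10956885,
        0.02788125]), 'joint_efforts': array([ 1.54558649e-03, -5.32643330e+01, -3.53280723e+01,  7.09415227e-02,
        2.35807820e-02, -5.17833610e-05]), 'tool_pos': array([0.161906  , 0.52561121, 0.40415405]), 'orientation': array([-1.79942777e+02, -3.48138846e-03,  1.62879902e+02]), 'ft_force': array([ 0.75261277, -0.11985519,  0.21192552]), 'moment': array([ 0.0256081 ,  0.00613169, -0.03078448]), 'gripper_force': 0.0, 'grip_width': 1.0011998312471646}
```

View pics/scene0.png

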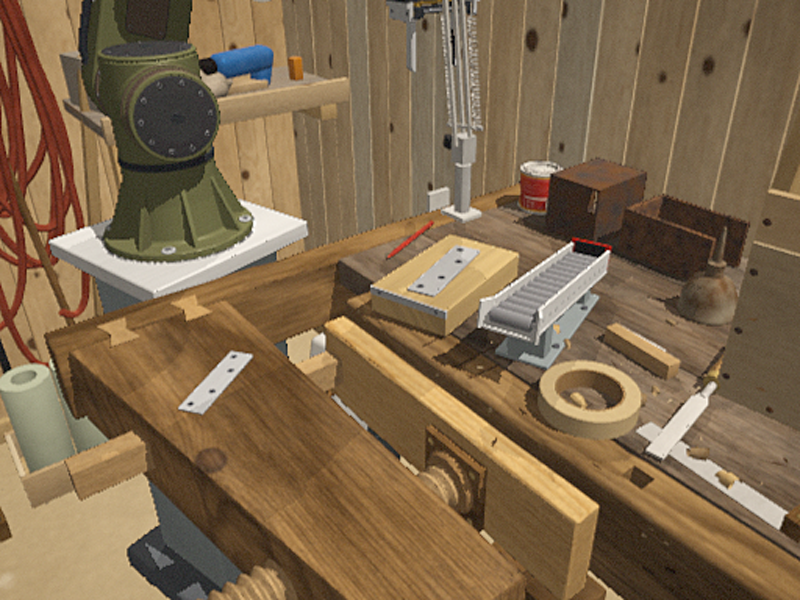

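View pics/top0.png

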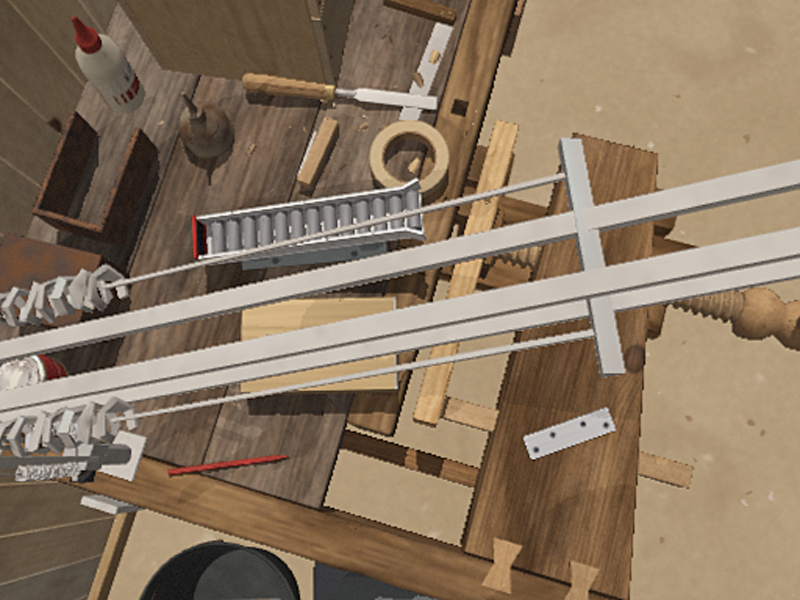

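The scene view shows the plate on the board at about (443,271). The only look-alike is the other plate at (216,382), lying on the front bench rather than on the board. The steel edge runs from (372,290) to (447,330). The track's mouth is near (510,318) and its red stop near (592,245). The lamp arm blocks the top view. The plate on the board fits the description, so I'll check it in a close crop and with the wrist camera.

```bash
python3 - <<'E'
from bench import r, viewer
import cv2, numpy as np
p=cv2.imread("scene_raw.png")
c=p[140:240,230:400]; cv2.imwrite("pics/crop1.png",cv2.resize(c,None,fx=4.7,fy=4.7,interpolation=cv2.INTER_CUBIC))
i=viewer.camera_info("wrist"); print({k:np.round(np.array(v),4).tolist() for k,v in i.items()})
p,d=viewer.snapshot("wrist"); cv2.imwrite("pics/wrist0.png",cv2.resize(p,(800,600),interpolation=cv2.INTER_CUBIC)); np.save("wrist_d.npy",d)
E
```

```text
{'fx': 297.3186, 'fy': 297.3186, 'cx': 253.2569, 'cy': 184.5768, 'R': [[0.2951, 0.9555, -0.0012], [0.9228, -0.2847, 0.2598], [0.2479, -0.0777, -0.9657]], 't': [-0.5485, -0.0268, 0.3917]}
```

View pics/crop1.png

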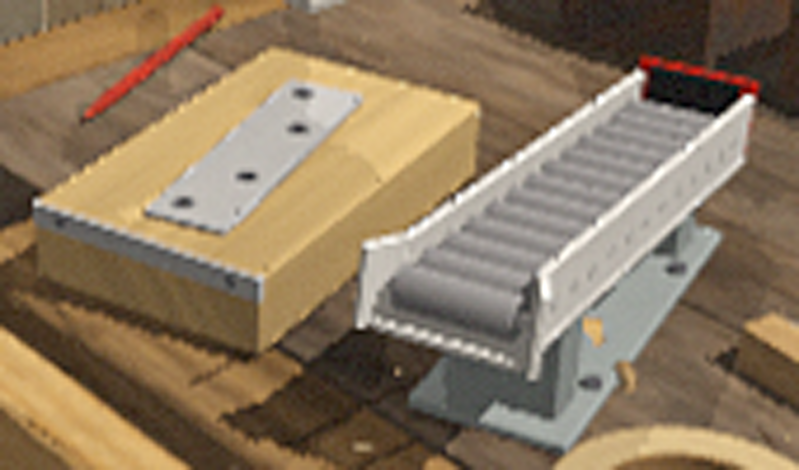

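View pics/wrist0.png

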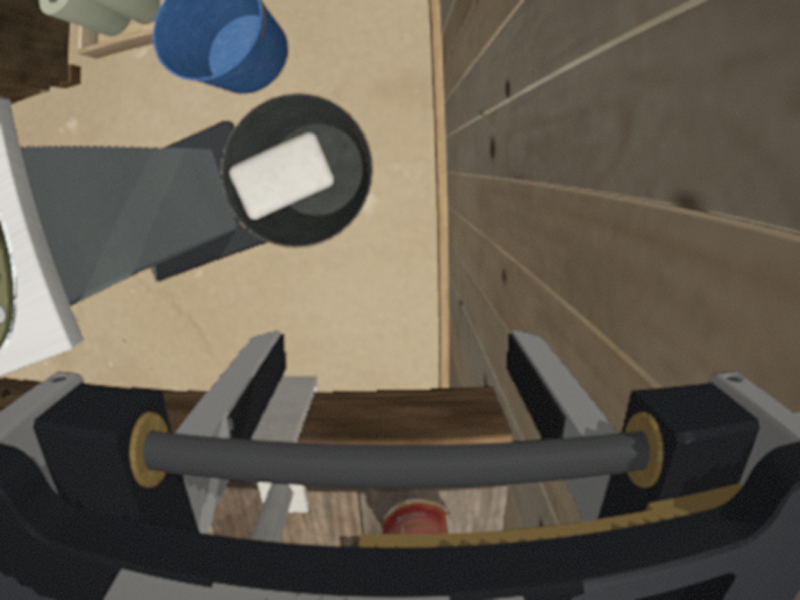

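The crop shows the plate with four holes, corners near (145,212), (227,233), (360,95) and (290,80), lying on the board. The steel edge runs from (33,207) to (262,282). The mouth guides' tips are near (368,242) and (545,272), and the stop is at the far end, (641,62) to (757,92). The wrist camera doesn't see the board yet. Next I'll compute positions.

```bash
cat > h.py <<'E'
import numpy as np
from bench import r, viewer
def ray(name,u,v,i=None):
    i=i or viewer.camera_info(name); R=np.array(i["R"]);t=np.array(i["t"])
    a,b=(u-i["cx"])/i["fx"],(v-i["cy"])/i["fy"]
    if name=="wrist":
        q=np.hypot(a,b); s=np.tan(q)/q; a,b=a*s,b*s
    return -R.T@t, R.T@np.array([a,b,1.])
def onz(name,u,v,z,i=None):
    c,d=ray(name,u,v,i); return c+d*(z-c[2])/d[2]
def dep(name,u,v,D,i=None):
    c,d=ray(name,u,v,i); return c+d*D[int(round(v)),int(round(u))]
E
python3 - <<'E'
from h import *
D=np.load("scene_d.npy")
f=lambda p:(230+(p[0]+.5)/4.7-.5,140+(p[1]+.5)/4.7-.5)
np.set_printoptions(precision=4,suppress=True)
for n,z,ps in(("board",.045,[(33,207),(262,282),(478,105),(272,50)]),("plate",.049,[(145,212),(227,233),(360,95),(290,80)]),("holes",.049,[(183,202),(247,176),(299,128),(303,93)]),
 ("mouthguide",.102,[(368,242),(545,272)]),("stop",.06,[(641,62),(757,92)])):
    for p in ps: print(n,onz("scene",*f(p),z),dep("scene",*f(p),D))
# rollers & misc depth
for n,p in(("r1",(455,292)),("rlast",(650,118)),("rmid",(550,200))): print(n,dep("scene",*f(p),D))
# pixels in 800x600: lamp, pencil
for n,p in(("lamp base",(462,213)),("lampmid",(463,150)),("lamptop",(455,30)),("can",(538,170)),("rustbox",(590,175)),("tape",(590,380)),("oilcan",(715,250)),("block",(640,350)),("board front",(330,320))):
    print(n,dep("scene",p[0]/1.5625,p[1]/1.5625,D))
T=np.load("top_d.npy")
for n,p in(("armlow",(200,373)),("armmid",(400,325)),("cross",(575,210)),("thin",(300,390)),("thin2",(300,252)),("hang",(60,430)),("lampbase",(130,460)),("arm2",(200,317)),("track",(350,230))): print("T",n,dep("top",p[0]/1.5625,p[1]/1.5625,T))
E
```

```text
board [ 0.4525 -0.0243  0.045 ] [ 0.4499 -0.0213  0.0428]
board [ 0.57   -0.0171  0.045 ] [ 0.5679 -0.014   0.0427]
board [0.5603 0.1813 0.045 ] [0.5576 0.1866 0.0421]
board [0.4445 0.1751 0.045 ] [ 0.3869  0.2617 -0.0027]
plate [ 0.4994 -0.0042  0.049 ] [0.4936 0.0033 0.0437]
plate [0.5388 0.0019 0.049 ] [0.5354 0.0068 0.0456]
plate [0.5128 0.1499 0.049 ] [0.5111 0.1529 0.0473]
plate [0.4762 0.1439 0.049 ] [0.4747 0.1462 0.0477]
holes [0.5074 0.0128 0.049 ] [0.5067 0.0138 0.0483]
holes [0.5162 0.0494 0.049 ] [0.5156 0.0503 0.0484]
holes [0.5086 0.103  0.049 ] [0.5099 0.101  0.0502]
holes [0.4894 0.1355 0.049 ] [0.4858 0.1411 0.0458]
mouthguide [ 0.638  -0.0486  0.102 ] [0.5644 0.0767 0.0186]
mouthguide [ 0.701  -0.0291  0.102 ] [ 0.6963 -0.0188  0.0954]
stop [0.6149 0.2421 0.06  ] [0.6136 0.2452 0.0585]
stop [0.6734 0.2436 0.06  ] [ 0.6285  0.372  -0.0029]
r1 [ 0.6718 -0.0413  0.0889]
rlast [0.6385 0.2041 0.0519]
rmid [0.6541 0.0703 0.0725]
lamp base [0.3684 0.3289 0.0098]
lampmid [0.3696 0.3237 0.1265]
lamptop [0.3519 0.3172 0.3174]
can [0.4481 0.4521 0.0709]
rustbox [0.5635 0.4089 0.0983]
tape [0.7561 0.0045 0.0101]
oilcan [0.8067 0.2558 0.0916]
block [0.7833 0.0839 0.0191]
board front [ 0.2892  0.0602 -0.1088]
T armlow [0.3821 0.0149 0.8106]
T armmid [ 0.393  -0.0434  0.834 ]
T cross [ 0.4248 -0.0895  0.834 ]
T thin [0.4448 0.1025 0.0431]
T thin2 [0.6259 0.1099 0.0458]
T hang [0.3658 0.0655 0.7864]
T lampbase [0.353  0.3248 0.0131]
T arm2 [0.4016 0.0208 0.7941]
T track [ 0.4252 -0.0275  0.8122]
```

```bash
python3 - <<'E'
from h import *
np.set_printoptions(precision=3,suppress=True)
P=[]
for n in("scene","top"):
    D=np.load(n+"_d.npy"); i=viewer.camera_info(n)
    v,u=np.mgrid[:384,:512]; R=np.array(i["R"]);t=np.array(i["t"])
    c=np.stack([(u-i["cx"])/i["fx"]*D,(v-i["cy"])/i["fy"]*D,D],-1)[D>0]
    P.append((c-t)@R)
for n,Q in zip(("scene","top"),P):
  for z0 in np.arange(.12,1.2,.1):
    s=Q[(Q[:,2]>z0)&(Q[:,2]<z0+.1)&(Q[:,0]>.12)&(Q[:,0]<.72)&(Q[:,1]>-.3)&(Q[:,1]<.4)]
    if len(s): print(n,z0,len(s),s.min(0),s.max(0), np.percentile(np.hypot(s[:,0],s[:,1]),[1,50]))
E
```

```text
scene 0.12 795 [ 0.12  -0.016  0.12 ] [0.397 0.353 0.22 ] [0.121 0.485]
scene 0.22 795 [ 0.12  -0.018  0.22 ] [0.393 0.342 0.32 ] [0.12  0.475]
scene 0.32 261 [0.333 0.279 0.32 ] [0.391 0.329 0.364] [0.45  0.473]
top 0.12 493 [0.327 0.305 0.12 ] [0.392 0.353 0.219] [0.462 0.477]
top 0.22 333 [0.334 0.29  0.22 ] [0.391 0.336 0.32 ] [0.453 0.463]
top 0.32 290 [0.334 0.273 0.32 ] [0.386 0.322 0.419] [0.445 0.454]
top 0.42000000000000004 24 [0.35  0.27  0.421] [0.356 0.278 0.437] [0.443 0.445]
top 0.7200000000000001 15531 [ 0.357 -0.123  0.755] [0.432 0.102 0.82 ] [0.367 0.4  ]
top 0.8200000000000001 14802 [ 0.381 -0.149  0.82 ] [0.446 0.007 0.864] [0.387 0.421]
```

Candidates: the plate on the board, scene (443,271), is 150 mm long by measurement; the front-bench plate, scene (216,382), is smaller. I'm taking the one on the board. The lamp post sits at r≈0.45–0.49, so I'll retract below and inside it, then swing round.

Call:
send_rows(
  increments=[
    {"gripper":-1,"y":-0.39,"z":0.17},
    {"gripper":-1,"y":-0.39,"z":0.17},
    {"gripper":-1,"y":-0.39,"z":0.17},
    {"gripper":-1,"y":-0.39,"z":0.17},
    {"gripper":-1,"y":-0.39,"z":0.17},
    {"gripper":-1,"y":-0.39,"z":0.17},
    {"gripper":-1},
  ],
  squeeze=40,
)

```text
schema error: expected keys gripper, x, y, z, wx, wy, wz
```

Call:
send_rows(
  increments=[
    {"gripper":-1,"x":0,"y":-0.39,"z":0.17,"wx":0,"wy":0,"wz":0},
    {"gripper":-1,"x":0,"y":-0.39,"z":0.17,"wx":0,"wy":0,"wz":0},
    {"gripper":-1,"x":0,"y":-0.39,"z":0.17,"wx":0,"wy":0,"wz":0},
    {"gripper":-1,"x":0,"y":-0.39,"z":0.17,"wx":0,"wy":0,"wz":0},
    {"gripper":-1,"x":0,"y":-0.39,"z":0.17,"wx":0,"wy":0,"wz":0},
    {"gripper":-1,"x":0,"y":-0.39,"z":0.17,"wx":0,"wy":0,"wz":0},
    {"gripper":-1,"x":0,"y":0,"z":0,"wx":0,"wy":0,"wz":0},
  ],
  squeeze=40,
)

```text
time: 0.85
tool_pos: [0.0916, 0.2985, 0.3004]
orientation: [-179.7, -0.0, 162.9]
ft_force: [0.5, 0.8, -0.8]
grip_width: 0.999
gripper_force: 0.0
```

Call:
send_rows(
  increments=[
    {"gripper":-1,"x":-0.43,"y":-0.03,"z":0,"wx":0,"wy":0,"wz":0.044},
    {"gripper":-1,"x":-0.43,"y":-0.03,"z":0,"wx":0,"wy":0,"wz":0.044},
    {"gripper":-1,"x":-0.43,"y":-0.03,"z":0,"wx":0,"wy":0,"wz":0.044},
    {"gripper":-1,"x":-0.43,"y":-0.03,"z":0,"wx":0,"wy":0,"wz":0.044},
    {"gripper":-1,"x":-0.43,"y":-0.03,"z":0,"wx":0,"wy":0,"wz":0.044},
    {"gripper":-1,"x":-0.43,"y":-0.03,"z":0,"wx":0,"wy":0,"wz":0.044},
    {"gripper":-1,"x":-0.43,"y":-0.03,"z":0,"wx":0,"wy":0,"wz":0.044},
    {"gripper":-1,"x":-0.43,"y":-0.03,"z":0,"wx":0,"wy":0,"wz":0.044},
  ],
)

```text
time: 1.65
tool_pos: [0.3098, 0.0536, 0.3031]
orientation: [179.9, 0.0, 99.2]
ft_force: [1.0, 0.2, -0.0]
grip_width: 1.002
gripper_force: 0.0
```

Call:
send_rows(
  increments=[
    {"gripper":-1,"x":0.03,"y":0.38,"z":-0.1,"wx":0,"wy":0,"wz":0},
    {"gripper":-1,"x":0.03,"y":0.38,"z":-0.1,"wx":0,"wy":0,"wz":0},
    {"gripper":-1,"x":0.03,"y":0.38,"z":-0.1,"wx":0,"wy":0,"wz":0},
    {"gripper":-1,"x":0.03,"y":0.38,"z":-0.1,"wx":0,"wy":0,"wz":0},
    {"gripper":-1,"x":0.03,"y":0.38,"z":-0.1,"wx":0,"wy":0,"wz":0},
    {"gripper":-1,"x":0,"y":0,"z":0,"wx":0,"wy":0,"wz":0},
    {"gripper":-1,"x":0,"y":0,"z":0,"wx":0,"wy":0,"wz":0},
  ],
)

```text
time: 2.35
tool_pos: [0.494, 0.1016, 0.3521]
orientation: [-179.9, -0.0, 99.5]
ft_force: [-0.2, -0.1, -0.5]
grip_width: 0.999
gripper_force: 0.0
```

```bash
python3 - <<'E'
from h import *
import cv2,pickle
o=r.get_obs(); print(o["tool_pos"],o["orientation"],o["time"])
i=viewer.camera_info("wrist"); p,d=viewer.snapshot("wrist")
pickle.dump((i,p,d),open("w1.pkl","wb")); cv2.imwrite("pics/w1.png",cv2.resize(p,(800,600),interpolation=cv2.INTER_CUBIC))
E
```

```text
[0.49400077 0.10157346 0.35210632] [-1.79945805e+02 -1.57754429e-03  9.95334835e+01] 2.35
```

View pics/w1.png

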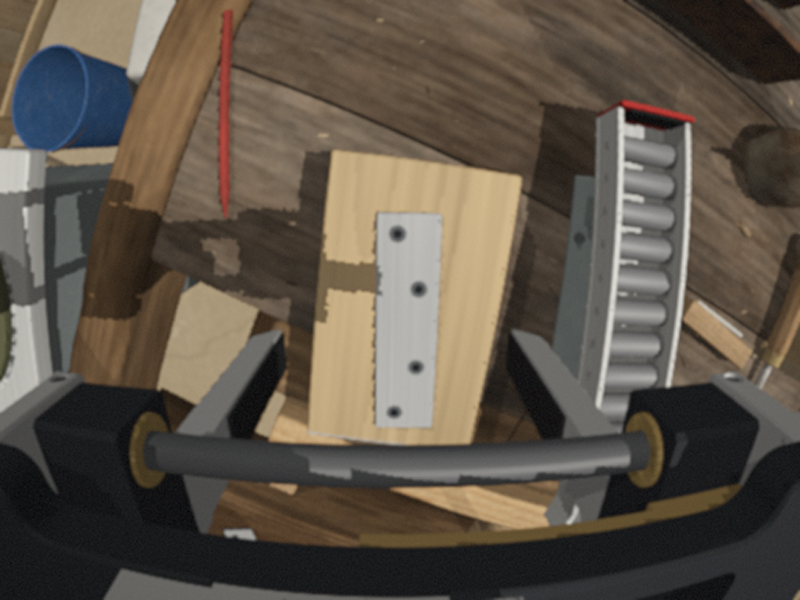

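The wrist view shows the plate's corners at (376,213), (442,213), (433,428) and (375,427), and the board's at (332,151), (521,176), (472,443) and (310,434). The track is on the right: its stop is at (655,115), and its guides run from (610,115) and (690,120) downwards.

```bash
python3 - <<'E'
from h import *
import pickle
np.set_printoptions(precision=4,suppress=True)
i,p,d=pickle.load(open("w1.pkl","rb"))
g=lambda p:((p[0]+.5)/1.5625-.5,(p[1]+.5)/1.5625-.5)
for n,z,ps in(("board",.045,[(332,151),(521,176),(472,443),(310,434)]),("plate",.049,[(376,213),(442,213),(433,428),(375,427)]),("holes",.049,[(398,233),(419,289),(416,368),(394,412)])):
    for q in ps: print(n,onz("wrist",*g(q),z,i)[:2],dep("wrist",*g(q),d,i))
for n,q in(("stopL",(620,104)),("stopR",(694,120)),("roller2",(650,183)),("roller",(638,313)),("roller",(632,378)),("guideL",(600,300)),("guideR",(684,260)),("guideR",(690,150)),("guideR",(668,385)),("guideLtop",(620,150)),("guideLtop",(601,380))):
    print(n,dep("wrist",*g(q),d,i))
E
```

```text
board [0.4405 0.1786] [ 0.4341  0.1791 -0.0001]
board [0.5589 0.1839] [ 0.5712  0.1853 -0.0003]
board [ 0.5687 -0.0088] [0.5024 0.1303 0.2626]
board [ 0.4495 -0.0209] [ 0.4442 -0.054  -0.0036]
plate [0.4735 0.145 ] [0.4734 0.1446 0.0452]
plate [0.5133 0.1517] [0.5138 0.1514 0.0452]
plate [0.5364 0.0027] [0.5369 0.0011 0.0462]
plate [ 0.4955 -0.0031] [ 0.4957 -0.0052  0.0456]
holes [0.4888 0.1349] [0.4888 0.1351 0.0504]
holes [0.5079 0.102 ] [0.5077 0.1025 0.0511]
holes [0.5157 0.0477] [0.5155 0.0485 0.0507]
holes [0.5068 0.0116] [0.5068 0.0118 0.0493]
stopL [0.6111 0.2434 0.0602]
stopR [0.6692 0.2502 0.0611]
roller2 [0.6466 0.1999 0.0539]
roller [0.6526 0.1149 0.0686]
roller [0.6593 0.0718 0.0763]
guideL [0.6248 0.1176 0.0621]
guideR [0.6773 0.1562 0.07  ]
guideR [0.6712 0.2296 0.0589]
guideR [0.6864 0.0724 0.0836]
guideLtop [0.6162 0.2143 0.0604]
guideLtop [0.632  0.0703 0.082 ]
```

Call:
send_rows(
  increments=[
    {"gripper":-1,"x":-0.05,"y":0.016,"z":0.25,"wx":0,"wy":0,"wz":0},
    {"gripper":-1,"x":-0.05,"y":0.016,"z":0.25,"wx":0,"wy":0,"wz":0},
    {"gripper":-1,"x":-0.05,"y":0.016,"z":0.25,"wx":0,"wy":0,"wz":0},
    {"gripper":-1,"x":-0.05,"y":0.016,"z":0.25,"wx":0,"wy":0,"wz":0},
    {"gripper":-1,"x":0,"y":0,"z":0,"wx":0,"wy":0,"wz":0},
    {"gripper":-1,"x":0,"y":0,"z":0,"wx":0,"wy":0,"wz":0},
    {"gripper":-1,"x":0,"y":0,"z":0,"wx":0,"wy":0,"wz":0},
  ],
)

```text
time: 3.1
tool_pos: [0.5033, 0.083, 0.2541]
orientation: [179.9, 0.0, 99.5]
ft_force: [-0.5, 0.2, 0.4]
grip_width: 1.002
gripper_force: 0.0
```

Call:
send_rows(
  increments=[
    {"gripper":-1,"x":0,"y":0,"z":0.03,"wx":0,"wy":0,"wz":0},
    {"gripper":-1,"x":0,"y":0,"z":0.02,"wx":0,"wy":0,"wz":0},
    {"gripper":-1,"x":0,"y":0,"z":0.015,"wx":0,"wy":0,"wz":0},
    {"gripper":-1,"x":0,"y":0,"z":0,"wx":0,"wy":0,"wz":0},
    {"gripper":-1,"x":0,"y":0,"z":0,"wx":0,"wy":0,"wz":0},
  ],
)

```text
time: 3.6
tool_pos: [0.5033, 0.0828, 0.2462]
orientation: [-180.0, 0.0, 99.5]
ft_force: [0.0, 0.2, -1.0]
grip_width: 0.998
gripper_force: 0.0
```

Call:
send_rows(
  increments=[
    {"gripper":0.4,"x":0,"y":0,"z":0.005,"wx":0,"wy":0,"wz":0},
    {"gripper":0.4,"x":0,"y":0,"z":0,"wx":0,"wy":0,"wz":0},
    {"gripper":0.4,"x":0,"y":0,"z":0,"wx":0,"wy":0,"wz":0},
    {"gripper":0.4,"x":0,"y":0,"z":0,"wx":0,"wy":0,"wz":0},
    {"gripper":0.4,"x":0,"y":0,"z":0,"wx":0,"wy":0,"wz":0},
    {"gripper":0.4,"x":0,"y":0,"z":0,"wx":0,"wy":0,"wz":0},
    {"gripper":0.4,"x":0,"y":0,"z":0,"wx":0,"wy":0,"wz":0},
    {"gripper":0.4,"x":0,"y":0,"z":0,"wx":0,"wy":0,"wz":0},
  ],
  squeeze=12,
)

```text
time: 4.4
tool_pos: [0.5033, 0.0828, 0.2457]
orientation: [180.0, 0.0, 99.5]
ft_force: [1.0, -0.3, 0.6]
grip_width: 0.422
gripper_force: 12.0
```

The fingers hold the plate at about 39.7 mm. Now I'll drag it lengthwise.

Call:
send_rows(
  increments=[
    {"gripper":0.4,"x":-0.1,"y":0,"z":0,"wx":0,"wy":0,"wz":0},
    {"gripper":0.4,"x":-0.1,"y":0,"z":0,"wx":0,"wy":0,"wz":0},
    {"gripper":0.4,"x":-0.1,"y":0,"z":0,"wx":0,"wy":0,"wz":0},
    {"gripper":0.4,"x":-0.1,"y":0,"z":0,"wx":0,"wy":0,"wz":0},
    {"gripper":0.4,"x":-0.1,"y":0,"z":0,"wx":0,"wy":0,"wz":0},
    {"gripper":0.4,"x":-0.1,"y":0,"z":0,"wx":0,"wy":0,"wz":0},
    {"gripper":0.4,"x":-0.1,"y":0,"z":0,"wx":0,"wy":0,"wz":0},
    {"gripper":0.4,"x":0,"y":0,"z":0,"wx":0,"wy":0,"wz":0},
  ],
)

```text
time: 5.2
tool_pos: [0.5151, 0.0125, 0.2457]
orientation: [180.0, 0.0, 99.5]
ft_force: [0.3, -2.3, 0.6]
grip_width: 0.423
gripper_force: 12.0
```

Call:
send_rows(
  increments=[
    {"gripper":-1,"x":0,"y":0,"z":0,"wx":0,"wy":0,"wz":0},
    {"gripper":-1,"x":0,"y":0,"z":0,"wx":0,"wy":0,"wz":0},
    {"gripper":-1,"x":0,"y":0,"z":0,"wx":0,"wy":0,"wz":0},
    {"gripper":-1,"x":0,"y":0,"z":-0.2,"wx":0,"wy":0,"wz":0},
    {"gripper":-1,"x":0.2,"y":0,"z":-0.4,"wx":0,"wy":0,"wz":0},
    {"gripper":-1,"x":0.2,"y":0,"z":-0.4,"wx":0,"wy":0,"wz":0},
    {"gripper":-1,"x":0,"y":0,"z":0,"wx":0,"wy":0,"wz":0},
    {"gripper":-1,"x":0,"y":0,"z":0,"wx":0,"wy":0,"wz":0},
  ],
)

```text
time: 6.0
tool_pos: [0.5081, 0.0536, 0.346]
orientation: [179.9, 0.0, 99.6]
ft_force: [-1.0, -0.2, -1.1]
grip_width: 1.001
gripper_force: 0.0
```

```bash
python3 - <<'E'
from h import *
import cv2,pickle
o=r.get_obs(); print(o["tool_pos"],o["orientation"],o["time"])
i=viewer.camera_info("wrist"); p,d=viewer.snapshot("wrist")
pickle.dump((i,p,d),open("w2.pkl","wb")); cv2.imwrite("pics/w2.png",cv2.resize(p,(800,600),interpolation=cv2.INTER_CUBIC))
E
```

```text
[0.50810544 0.05364167 0.34596102] [1.79924395e+02 1.46691311e-02 9.95892426e+01] 6.0
```

View pics/w2.png

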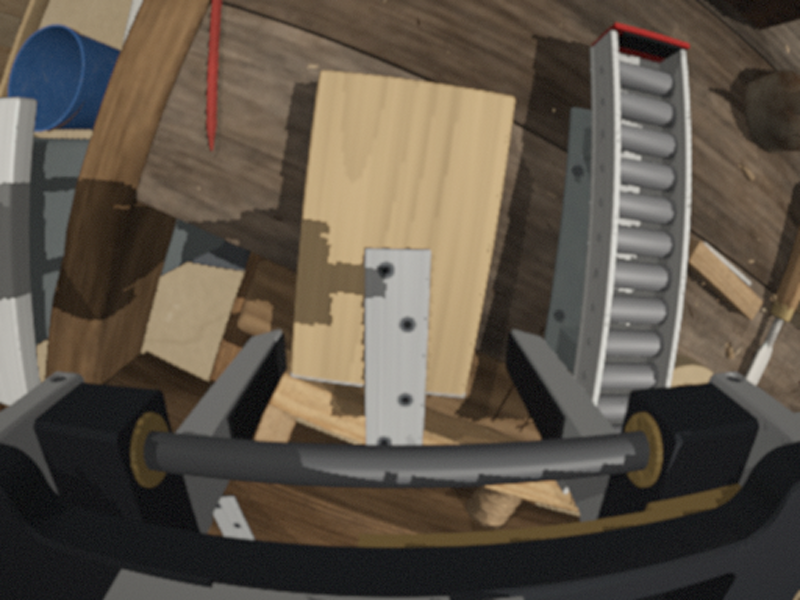

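The plate now sticks out past the steel edge. Its far corners are at (365,249) and (430,249), its holes at (385,270), (407,324) and (405,400), and it crosses the board edge near row 388.

```bash
python3 - <<'E'
from h import *
import pickle
np.set_printoptions(precision=4,suppress=True)
i,p,d=pickle.load(open("w2.pkl","rb"))
g=lambda p:((p[0]+.5)/1.5625-.5,(p[1]+.5)/1.5625-.5)
for n,z,ps in(("edge",.045,[(293,377),(363,385),(472,395)]),("plate",.049,[(365,249),(430,249),(366,440),(423,440)]),("holes",.049,[(385,270),(407,324),(405,400)])):
    for q in ps: print(n,onz("wrist",*g(q),z,i)[:2],dep("wrist",*g(q),d,i))
# whole cloud, track part
v,u=np.mgrid[:384,:512]; a=(u-i["cx"])/i["fx"];b=(v-i["cy"])/i["fy"];q=np.hypot(a,b)+1e-9;s=np.tan(q)/q
R=np.array(i["R"]);t=np.array(i["t"]);P=(np.stack([a*s*d,b*s*d,d],-1)-t)@R
m=(d>0)&(P[...,0]>.60)&(P[...,0]<.71)&(P[...,1]>-.05)&(P[...,1]<.235)&(P[...,2]>.03)&(P[...,2]<.12)
Q=P[m]; np.save("trk.npy",Q)
# roller tops: fit plane surface height vs y in strip; guides: per y-bin top z extremes
for y in np.arange(-.04,.235,.022):
    s=Q[abs(Q[:,1]-y)<.011]
    if len(s)<20: continue
    zt=.094-(y+.04)*np.tan(np.radians(9))
    hi=s[s[:,2]>zt+.004]; lo=s[s[:,2]<zt+.003]
    print(round(y,3),len(s),"guide-high x:",np.percentile(hi[:,0],[2,98]) if len(hi)>5 else None, "zmax",np.percentile(s[:,2],98), "roller z", np.percentile(s[abs(s[:,0]-.655)<.012][:,2],95) if (abs(s[:,0]-.655)<.012).any() else None)
E
```

```text
edge [ 0.4493 -0.0206] [ 0.4411 -0.0471 -0.0054]
edge [ 0.4973 -0.0177] [ 0.4973 -0.0178  0.0447]
edge [ 0.5723 -0.0136] [ 0.5845 -0.0358  0.0005]
plate [0.4853 0.075 ] [0.4851 0.074  0.0438]
plate [0.5242 0.0815] [0.5246 0.0809 0.0452]
plate [ 0.5054 -0.0591] [ 0.5054 -0.0586  0.0498]
plate [ 0.5451 -0.0525] [ 0.5547 -0.0869 -0.0041]
holes [0.4994 0.0641] [0.4993 0.0642 0.0496]
holes [0.5187 0.0318] [0.5186 0.032  0.0494]
holes [ 0.5268 -0.0222] [ 0.5268 -0.0219  0.0496]
-0.04 36 guide-high x: [0.6347 0.6374] zmax 0.10225272005811167 roller z None
-0.018 51 guide-high x: None zmax 0.08482622558153965 roller z 0.08414151034808784
0.004 375 guide-high x: None zmax 0.08608590039367416 roller z 0.08567532454018996
0.026 1284 guide-high x: [0.6345 0.6915] zmax 0.09050014067811601 roller z 0.08220915713180343
0.048 1369 guide-high x: [0.6321 0.6907] zmax 0.087752478499499 roller z 0.07898814731892428
0.07 1396 guide-high x: [0.6297 0.6882] zmax 0.08454126351894797 roller z 0.07522042147286992
0.092 1424 guide-high x: [0.627  0.6863] zmax 0.0807984955680949 roller z 0.07193046926914501
0.114 1420 guide-high x: [0.625  0.6837] zmax 0.07727220014253997 roller z 0.06851939453526205
0.136 1401 guide-high x: [0.6228 0.6817] zmax 0.0736358295838479 roller z 0.06495129308789638
0.158 1373 guide-high x: [0.6208 0.6792] zmax 0.07038468224932075 roller z 0.06175998480476872
0.18 1324 guide-high x: [0.618  0.6766] zmax 0.06680641299101561 roller z 0.058369435949566596
0.202 1245 guide-high x: [0.6152 0.6751] zmax 0.0633667619038509 roller z 0.054697277599223236
0.224 1057 guide-high x: [0.6136 0.6726] zmax 0.059749998335810746 roller z 0.05132894597949818
```

```bash
python3 - <<'E'
from h import *
Q=np.load("trk.npy"); th=np.radians(95.74); e=np.array([np.cos(th),np.sin(th)]); n=np.array([-e[1],e[0]])
c0=np.array([.663,.026]); s=(Q[:,:2]-c0)@e; l=(Q[:,:2]-c0)@n
m=(abs(l)<.014)&(s>0)&(s<.19); s,z=s[m],Q[m,2]
c9,s9=np.cos(np.radians(9)),np.sin(np.radians(9))
A=s*c9-z*s9; H=s*s9+z*c9   # along slope, height square to it
top=np.percentile(H,90); ph=np.arange(0,.022,.0005)
# mean height binned on phase
for k in range(11):
    b=(A%.022>=k*.002)&(A%.022<k*.002+.002); print(k*2+1,len(H[b]),np.round(np.percentile(H[b],[20,50,80])*1e3,1))
# template: cylinder profile
best=[]
for p in ph:
    dx=(A-p+.011)%.022-.011; ok=abs(dx)<.006; pr=np.sqrt(.009**2-dx[ok]**2)-.009
    r_=H[ok]-pr; best.append((np.std(r_),p,np.median(r_)))
for b in sorted(best)[:3]: print(np.round(b,5))
_,p,h=min(best)
# roller tops: A=p+22k. convert to world
for k in range(-3,10):
    a=p+.022*k; S=a*c9+h*s9; Z=-a*s9+h*c9; print(k,np.round([*(c0+S*e),Z],4))
E
```

```text
1 187 [58.7 59.4 72. ]
3 609 [69.3 75.1 76.9]
5 450 [76.7 78.2 79.2]
7 384 [79.4 80.  80.6]
9 394 [80.  80.6 81.2]
11 411 [80.4 80.9 81.5]
13 407 [79.9 80.5 81.1]
15 408 [79.2 79.9 80.5]
17 401 [77.3 78.2 79. ]
19 410 [59.7 74.6 76.7]
21 148 [58.6 59.2 59.7]
[0.00244 0.0115  0.08079]
[0.00245 0.012   0.08074]
[0.00249 0.011   0.08081]
-3 [ 0.6671 -0.015   0.0883]
-2 [0.6649 0.0066 0.0849]
-1 [0.6628 0.0283 0.0814]
0 [0.6606 0.0499 0.078 ]
1 [0.6584 0.0715 0.0745]
2 [0.6563 0.0931 0.0711]
3 [0.6541 0.1147 0.0677]
4 [0.6519 0.1364 0.0642]
5 [0.6497 0.158  0.0608]
6 [0.6476 0.1796 0.0573]
7 [0.6454 0.2012 0.0539]
8 [0.6432 0.2228 0.0505]
9 [0.641  0.2445 0.047 ]
```

The roller fit puts the mouth at (0.670, -0.047, 0.094), with the downhill direction at yaw 95.7°. The plate's end is at (0.528, -0.0705), about 52 mm past the edge. I'll grasp it 13 mm from that end.

Call:
send_rows(
  increments=[
    {"gripper":-1,"x":-0.282,"y":0,"z":0.1,"wx":0,"wy":0,"wz":0.003},
    {"gripper":-1,"x":-0.282,"y":0,"z":0.1,"wx":0,"wy":0,"wz":0},
    {"gripper":-1,"x":-0.282,"y":0,"z":0.1,"wx":0,"wy":0,"wz":0},
    {"gripper":-1,"x":-0.282,"y":0,"z":0.1,"wx":0,"wy":0,"wz":0},
    {"gripper":-1,"x":0,"y":0,"z":0.35,"wx":0,"wy":0,"wz":0},
    {"gripper":-1,"x":0,"y":0,"z":0.35,"wx":0,"wy":0,"wz":0},
    {"gripper":-1,"x":0,"y":0,"z":0.09,"wx":0,"wy":0,"wz":0},
    {"gripper":-1,"x":0,"y":0,"z":0,"wx":0,"wy":0,"wz":0},
  ],
)

```text
time: 6.85
tool_pos: [0.5258, -0.0584, 0.225]
orientation: [-179.8, -0.1, 99.0]
ft_force: [0.1, 0.3, 1.8]
grip_width: 1.001
gripper_force: 0.0
```

Call:
send_rows(
  increments=[
    {"gripper":-1,"x":0,"y":0,"z":0,"wx":0,"wy":0,"wz":0},
    {"gripper":-1,"x":0,"y":0,"z":0,"wx":0,"wy":0,"wz":0},
  ],
)

```text
time: 7.05
tool_pos: [0.5265, -0.0582, 0.2281]
orientation: [179.9, 0.0, 99.0]
ft_force: [-0.1, -0.4, 1.1]
grip_width: 1.001
gripper_force: 0.0
```

Call:
send_rows(
  increments=[
    {"gripper":0.5,"x":0,"y":0,"z":0,"wx":0,"wy":0,"wz":0},
    {"gripper":0.5,"x":0,"y":0,"z":0,"wx":0,"wy":0,"wz":0},
    {"gripper":0.5,"x":0,"y":0,"z":0,"wx":0,"wy":0,"wz":0},
    {"gripper":0.5,"x":0,"y":0,"z":0,"wx":0,"wy":0,"wz":0},
    {"gripper":0.5,"x":0,"y":0,"z":0,"wx":0,"wy":0,"wz":0},
    {"gripper":0.5,"x":0,"y":0,"z":0,"wx":0,"wy":0,"wz":0},
    {"gripper":0.5,"x":0,"y":0,"z":0,"wx":0,"wy":0,"wz":0},
    {"gripper":0.5,"x":0,"y":0,"z":0,"wx":0,"wy":0,"wz":0},
  ],
  squeeze=60,
)

```text
time: 7.85
tool_pos: [0.5261, -0.0582, 0.2266]
orientation: [-180.0, -0.0, 99.0]
ft_force: [0.2, 0.3, -0.4]
grip_width: 0.409
gripper_force: 60.0
```

Gripped at 60 N. Now I'll lift 110 mm smoothly.

Call:
send_rows(
  increments=[
    {"gripper":0.5,"x":0,"y":0,"z":-0.06,"wx":0,"wy":0,"wz":0},
    {"gripper":0.5,"x":0,"y":0,"z":-0.12,"wx":0,"wy":0,"wz":0},
    {"gripper":0.5,"x":0,"y":0,"z":-0.18,"wx":0,"wy":0,"wz":0},
    {"gripper":0.5,"x":0,"y":0,"z":-0.22,"wx":0,"wy":0,"wz":0},
    {"gripper":0.5,"x":0,"y":0,"z":-0.22,"wx":0,"wy":0,"wz":0},
    {"gripper":0.5,"x":0,"y":0,"z":-0.18,"wx":0,"wy":0,"wz":0},
    {"gripper":0.5,"x":0,"y":0,"z":-0.12,"wx":0,"wy":0,"wz":0},
    {"gripper":0.5,"x":0,"y":0,"z":0,"wx":0,"wy":0,"wz":0},
  ],
)

```text
time: 8.65
tool_pos: [0.5262, -0.0582, 0.3385]
orientation: [179.8, 0.1, 99.0]
ft_force: [0.5, -0.6, -2.1]
grip_width: 0.411
gripper_force: 60.0
```

```bash
python3 - <<'E'
from h import *
import cv2,pickle
o=r.get_obs(); print(o["tool_pos"],o["orientation"],o["time"],o["ft_force"],o["moment"])
i=viewer.camera_info("wrist"); p,d=viewer.snapshot("wrist")
pickle.dump((i,p,d),open("w3.pkl","wb")); cv2.imwrite("pics/w3.png",cv2.resize(p,(800,600),interpolation=cv2.INTER_CUBIC))
E
```

```text
[ 0.52622377 -0.05817571  0.33851384] [1.79840539e+02 5.74509629e-02 9.89813407e+01] 8.65 [ 0.53210983 -0.58670264 -2.1161322 ] [-0.22251161  0.02334462  0.00531394]
```

View pics/w3.png

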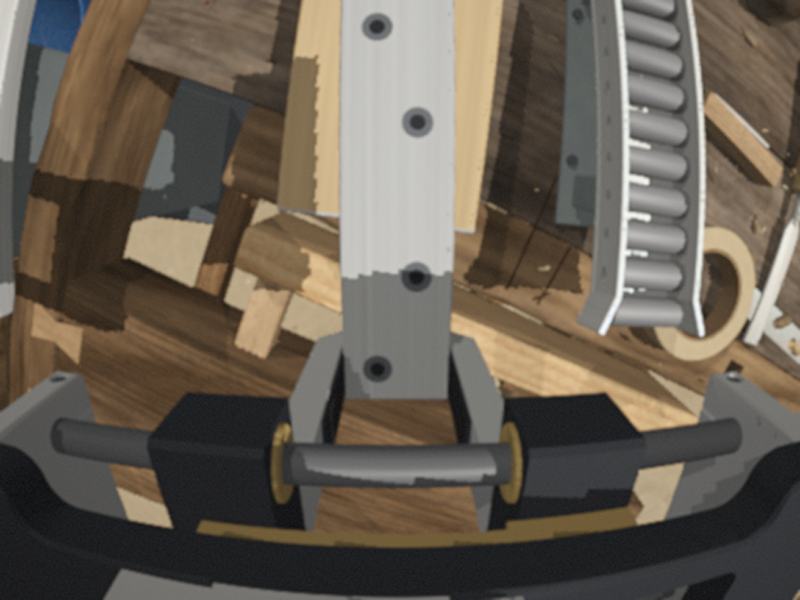

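The plate is held by its end: end corners at (345,398) and (447,398), first hole at (377,369). The flare tips of the track mouth are clear at (603,333) and (700,333). Next I'll measure the plate's pose in the tool frame and check the mouth.

```bash
python3 - <<'E'
from h import *
import pickle
from scipy.spatial.transform import Rotation as Ro
np.set_printoptions(precision=4,suppress=True)
i,p,d=pickle.load(open("w3.pkl","rb"))
g=lambda p:((p[0]+.5)/1.5625-.5,(p[1]+.5)/1.5625-.5)
T=np.array([.5262,-.0582,.3385]); RT=Ro.from_euler("xyz",[179.84,.06,98.98],degrees=True)
v,u=np.mgrid[:384,:512]; a=(u-i["cx"])/i["fx"];b=(v-i["cy"])/i["fy"];q=np.hypot(a,b)+1e-9;s=np.tan(q)/q
R=np.array(i["R"]);t=np.array(i["t"]);P=(np.stack([a*s*d,b*s*d,d],-1)-t)@R
sel=P[40:250,224:285].reshape(-1,3); L=RT.inv().apply(sel-T); L=L[(L[:,2]>.1)&(L[:,2]<.25)]
A=np.c_[L[:,:2],np.ones(len(L))]; c=np.linalg.lstsq(A,L[:,2],rcond=None)[0]; print("tool-frame plane z=ax+by+c",c,"tilt deg",np.degrees(np.arctan(c[:2])),np.std(A@c-L[:,2]))
# side edges in tool frame
for q_ in[(345,398),(447,398),(341,100),(455,100),(341,200),(454,200)]:
    cc,dd=ray("wrist",*g(q_),i); o=RT.inv().apply(cc-T); D=RT.inv().apply(dd)
    k=(c@[o[0],o[1],1]-o[2])/(D[2]-c[0]*D[0]-c[1]*D[1]); print(q_,o+k*D)
for q_ in[(603,333),(700,333),(619,296),(697,298)]: print("mouth",onz("wrist",*g(q_),.102,i),dep("wrist",*g(q_),d,i))
for q_ in[(655,312),(655,276)]: print("roller",dep("wrist",*g(q_),d,i))
E
```

```text
tool-frame plane z=ax+by+c [ 0.0377 -0.0009  0.1772] tilt deg [ 2.1567 -0.0534] 0.0006448981381008699
(345, 398) [-0.0111 -0.0201  0.1768]
(447, 398) [-0.0111  0.019   0.1768]
(341, 100) [ 0.0982 -0.0193  0.181 ]
(455, 100) [0.0982 0.0198 0.1809]
(341, 200) [ 0.0632 -0.0195  0.1796]
(454, 200) [0.0632 0.0195 0.1796]
mouth [ 0.6372 -0.0495  0.102 ] [ 0.6368 -0.0493  0.1027]
mouth [ 0.7047 -0.0414  0.102 ] [ 0.7044 -0.0413  0.1023]
mouth [ 0.6407 -0.0282  0.102 ] [ 0.6424 -0.0287  0.0991]
mouth [ 0.6942 -0.0213  0.102 ] [ 0.6973 -0.0219  0.0983]
roller [ 0.6733 -0.0355  0.0929]
roller [ 0.6699 -0.0158  0.0878]
```

The plate sags only 2.2° and its centre is 64 mm ahead of the grasp point. The mouth mid-point by this view is (0.671, -0.0455), which agrees with the roller fit.

```bash
cat > plan.py <<'E'
from h import *
from scipy.spatial.transform import Rotation as Ro
np.set_printoptions(precision=4,suppress=True)
def target(xm,h,yaw=96.1,tilt=6.8):
    th=np.radians(95.74);e=np.array([np.cos(th),np.sin(th),0]);c,s=np.cos(np.radians(9)),np.sin(np.radians(9))
    ex=e*c-[0,0,s]; ez=e*s+[0,0,c]; M=np.array([.6707,-.0465,.0938])
    R=Ro.from_euler("z",yaw,degrees=True)*Ro.from_euler("x",180,degrees=True)*Ro.from_euler("y",-tilt,degrees=True)
    return M+xm*ex+h*ez-R.apply([.064,0,.1816]),R
def report(xm,h):
    o=r.get_obs(); R0=Ro.from_euler("xyz",o["orientation"],degrees=True); T,R=target(xm,h)
    print("target",T,R.as_euler("xyz",degrees=True),"plate x dir",R.apply([1,0,.0377]))
    print("now",o["tool_pos"],o["orientation"],"world d",T-o["tool_pos"])
    print("shift units, tool axes now",R0.inv().apply(T-o["tool_pos"])/.1,"in target axes",R.inv().apply(T-o["tool_pos"])/.1,"turn units",(R0.inv()*R).as_rotvec()/np.pi)
E
python3 -c "
from plan import *
report(.046,.040)"
```

```text
target [ 0.67   -0.0369  0.314 ] [180.    6.8  96.1] plate x dir [-0.105   0.9829 -0.1558]
now [ 0.5261 -0.0581  0.3371] [179.9438   0.0214  98.9811] world d [ 0.1439  0.0213 -0.0231]
shift units, tool axes now [-0.0145  1.4546  0.2325] in target axes [0.0855 1.4537 0.2225] turn units [ 0.0013 -0.0377  0.016 ]
```

Call:
send_rows(
  increments=[
    {"gripper":0.5,"x":0,"y":0.145,"z":0,"wx":0,"wy":0,"wz":0},
    {"gripper":0.5,"x":0,"y":0.29,"z":0,"wx":0,"wy":-0.005,"wz":0.002},
    {"gripper":0.5,"x":0,"y":0.29,"z":0,"wx":0,"wy":-0.01,"wz":0.004},
    {"gripper":0.5,"x":0,"y":0.29,"z":0.05,"wx":0,"wy":-0.01,"wz":0.004},
    {"gripper":0.5,"x":0,"y":0.29,"z":0.08,"wx":0,"wy":-0.008,"wz":0.004},
    {"gripper":0.5,"x":0.05,"y":0.145,"z":0.1,"wx":0,"wy":-0.005,"wz":0.002},
    {"gripper":0.5,"x":0,"y":0,"z":0,"wx":0,"wy":0,"wz":0},
    {"gripper":0.5,"x":0,"y":0,"z":0,"wx":0,"wy":0,"wz":0},
  ],
)

```text
time: 9.5
tool_pos: [0.669, -0.0348, 0.3121]
orientation: [180.0, 6.8, 96.1]
ft_force: [-0.1, -0.6, -0.9]
grip_width: 0.41
gripper_force: 60.0
```

```bash
python3 - <<'E'
from plan import *
import cv2,pickle
report(.046,.003)
o=r.get_obs(); i=viewer.camera_info("wrist"); p,d=viewer.snapshot("wrist")
pickle.dump((o,i,p,d),open("w4.pkl","wb")); cv2.imwrite("pics/w4.png",cv2.resize(p,(800,600),interpolation=cv2.INTER_CUBIC))
E
```

```text
target [ 0.6706 -0.0426  0.2775] [180.    6.8  96.1] plate x dir [-0.105   0.9829 -0.1558]
now [ 0.669  -0.0348  0.3121] [179.9579   6.7872  96.126 ] world d [ 0.0015 -0.0079 -0.0346]
shift units, tool axes now [-0.0386  0.0067  0.3533] in target axes [-0.0385  0.007   0.3533] turn units [ 0.0003 -0.0001  0.0001]
```

View pics/w4.png

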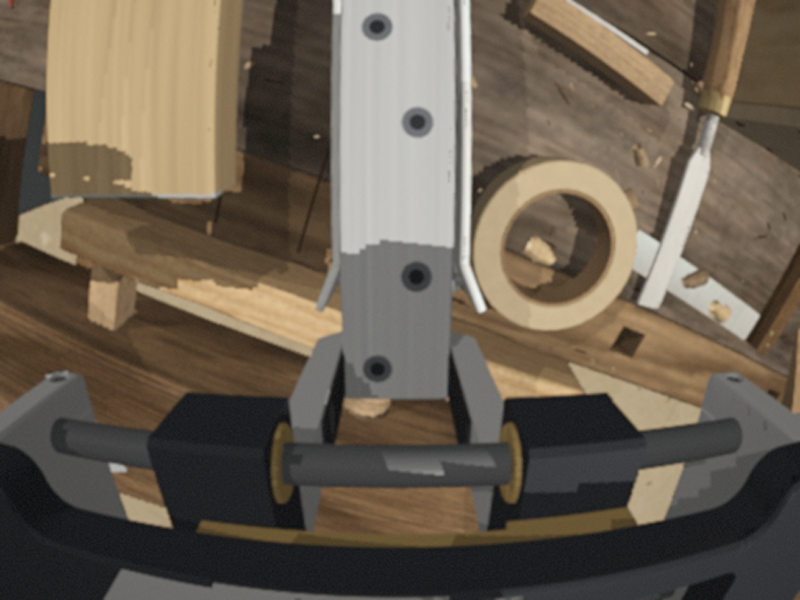

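The plate is above the track, aligned with it. The flare tips are at (322,307) and (482,308), so I'll refine the lateral centring with them.

```bash
python3 - <<'E'
from plan import *
import pickle
o,i,p,d=pickle.load(open("w4.pkl","rb"))
g=lambda p:((p[0]+.5)/1.5625-.5,(p[1]+.5)/1.5625-.5)
R0=Ro.from_euler("xyz",o["orientation"],degrees=True)
for q in[(322,307),(482,308),(340,258),(460,258)]:
    X=onz("wrist",*g(q),.102 if q[1]>300 else .099,i); print(q,X,dep("wrist",*g(q),d,i),"tool",R0.inv().apply(X-o["tool_pos"]))
E
```

```text
(322, 307) [ 0.6379 -0.0478  0.102 ] [ 0.6379 -0.0479  0.1018] tool [ 0.0152 -0.0325  0.2097]
(482, 308) [ 0.7069 -0.041   0.102 ] [ 0.7069 -0.0412  0.1017] tool [0.0146 0.0368 0.2099]
(340, 258) [ 0.6441 -0.0259  0.099 ] [ 0.6439 -0.0264  0.0975] tool [ 0.0366 -0.024   0.2102]
(460, 258) [ 0.6942 -0.0205  0.099 ] [ 0.6945 -0.0209  0.0976] tool [0.0366 0.0264 0.2103]
```

Call:
send_rows(
  increments=[
    {"gripper":0.5,"x":-0.039,"y":0.013,"z":0.08,"wx":0,"wy":0,"wz":0},
    {"gripper":0.5,"x":0,"y":0,"z":0.11,"wx":0,"wy":0,"wz":0},
    {"gripper":0.5,"x":0,"y":0,"z":0.08,"wx":0,"wy":0,"wz":0},
    {"gripper":0.5,"x":0,"y":0,"z":0.05,"wx":0,"wy":0,"wz":0},
    {"gripper":0.5,"x":0,"y":0,"z":0.02,"wx":0,"wy":0,"wz":0},
    {"gripper":0.5,"x":0,"y":0,"z":0,"wx":0,"wy":0,"wz":0},
    {"gripper":0.5,"x":0,"y":0,"z":0,"wx":0,"wy":0,"wz":0},
  ],
)

```text
time: 10.25
tool_pos: [0.6717, -0.0424, 0.2803]
orientation: [179.8, 6.8, 96.1]
ft_force: [0.0, 0.4, -2.2]
grip_width: 0.411
gripper_force: 60.0
```

```bash
python3 - <<'E'
from plan import *
report(.046,.002)
o=r.get_obs(); print(o["time"],o["ft_force"],o["moment"])
E
```

```text
target [ 0.6706 -0.0428  0.2765] [180.    6.8  96.1] plate x dir [-0.105   0.9829 -0.1558]
now [ 0.6717 -0.0424  0.2803] [179.7943   6.8434  96.0882] world d [-0.0011 -0.0004 -0.0039]
shift units, tool axes now [ 0.0018 -0.0115  0.0387] in target axes [ 0.0018 -0.0114  0.0387] turn units [ 0.0011  0.0002 -0.0001]
10.25 [ 0.0384  0.3581 -2.2033] [-0.1129  0.0345  0.0068]
```

Call:
send_rows(
  increments=[
    {"gripper":0.5,"x":0,"y":0,"z":0.02,"wx":0,"wy":0,"wz":0},
    {"gripper":0.5,"x":0,"y":0,"z":0.01,"wx":0,"wy":0,"wz":0},
    {"gripper":0.5,"x":0,"y":0,"z":0,"wx":0,"wy":0,"wz":0},
    {"gripper":0.5,"x":0,"y":0,"z":0,"wx":0,"wy":0,"wz":0},
  ],
)

```text
time: 10.65
tool_pos: [0.6717, -0.0428, 0.2771]
orientation: [179.8, 6.8, 96.1]
ft_force: [-0.3, 0.1, -2.5]
grip_width: 0.412
gripper_force: 60.0
```

```bash
python3 - <<'E'
from plan import *
report(.046,.002)
o=r.get_obs(); print(o["time"],o["ft_force"],o["moment"])
E
```

```text
target [ 0.6706 -0.0428  0.2765] [180.    6.8  96.1] plate x dir [-0.105   0.9829 -0.1558]
now [ 0.6717 -0.0428  0.2771] [179.8196   6.8359  96.0873] world d [-0.0011 -0.     -0.0006]
shift units, tool axes now [ 0.0018 -0.0109  0.0058] in target axes [ 0.0018 -0.0109  0.0059] turn units [ 0.001   0.0002 -0.0001]
10.65 [-0.3255  0.1374 -2.513 ] [-0.0759  0.0902  0.0058]
```

Call:
send_rows(
  increments=[
    {"gripper":-1,"x":0,"y":0,"z":0,"wx":0,"wy":0,"wz":0},
    {"gripper":-1,"x":0,"y":0,"z":0,"wx":0,"wy":0,"wz":0},
    {"gripper":-1,"x":0,"y":0,"z":0,"wx":0,"wy":0,"wz":0},
    {"gripper":-1,"x":0,"y":0,"z":0,"wx":0,"wy":0,"wz":0},
    {"gripper":-1,"x":0,"y":0,"z":0,"wx":0,"wy":0,"wz":0},
    {"gripper":-1,"x":0,"y":0,"z":0,"wx":0,"wy":0,"wz":0},
    {"gripper":-1,"x":0,"y":0,"z":0,"wx":0,"wy":0,"wz":0},
    {"gripper":-1,"x":0,"y":0,"z":0,"wx":0,"wy":0,"wz":0},
  ],
)

```text
time: 11.45
tool_pos: [0.6717, -0.0428, 0.277]
orientation: [179.8, 6.8, 96.1]
ft_force: [0.6, 0.0, -1.0]
grip_width: 1.001
gripper_force: 0.0
```

Call:
send_rows(
  increments=[
    {"gripper":-1,"x":0,"y":0,"z":0,"wx":0,"wy":0,"wz":0},
    {"gripper":-1,"x":0,"y":0,"z":0,"wx":0,"wy":0,"wz":0},
    {"gripper":-1,"x":0,"y":0,"z":0,"wx":0,"wy":0,"wz":0},
    {"gripper":-1,"x":0,"y":0,"z":0,"wx":0,"wy":0,"wz":0},
    {"gripper":-1,"x":0,"y":0,"z":0,"wx":0,"wy":0,"wz":0},
    {"gripper":-1,"x":0,"y":0,"z":0,"wx":0,"wy":0,"wz":0},
    {"gripper":-1,"x":0,"y":0,"z":0,"wx":0,"wy":0,"wz":0},
    {"gripper":-1,"x":0,"y":0,"z":0,"wx":0,"wy":0,"wz":0},
  ],
)

```text
time: 12.25
tool_pos: [0.6717, -0.0428, 0.277]
orientation: [179.8, 6.8, 96.1]
ft_force: [0.5, 1.3, -0.3]
grip_width: 1.002
gripper_force: 0.0
```

Call:
send_rows(
  increments=[
    {"gripper":-1,"x":0,"y":0,"z":-0.1,"wx":0,"wy":0,"wz":0},
    {"gripper":-1,"x":0,"y":0,"z":-0.3,"wx":0,"wy":0,"wz":0},
    {"gripper":-1,"x":0,"y":0,"z":-0.3,"wx":0,"wy":0,"wz":0},
    {"gripper":-1,"x":0,"y":0,"z":-0.1,"wx":0,"wy":0,"wz":0},
    {"gripper":-1,"x":0,"y":0,"z":0,"wx":0,"wy":0,"wz":0},
    {"gripper":-1,"x":0,"y":0,"z":0,"wx":0,"wy":0,"wz":0},
  ],
)

```text
time: 12.85
tool_pos: [0.6703, -0.0334, 0.3552]
orientation: [179.9, 6.8, 96.1]
ft_force: [-0.1, -0.3, -0.1]
grip_width: 1.002
gripper_force: 0.0
```

```bash
python3 - <<'E'
from h import *
import cv2
print(r.get_obs()["time"])
p,d=viewer.snapshot("scene"); c=p[140:240,230:400]; cv2.imwrite("pics/s5.png",cv2.resize(c,None,fx=4.7,fy=4.7,interpolation=cv2.INTER_CUBIC))
E
```

```text
12.85
```

View pics/s5.png

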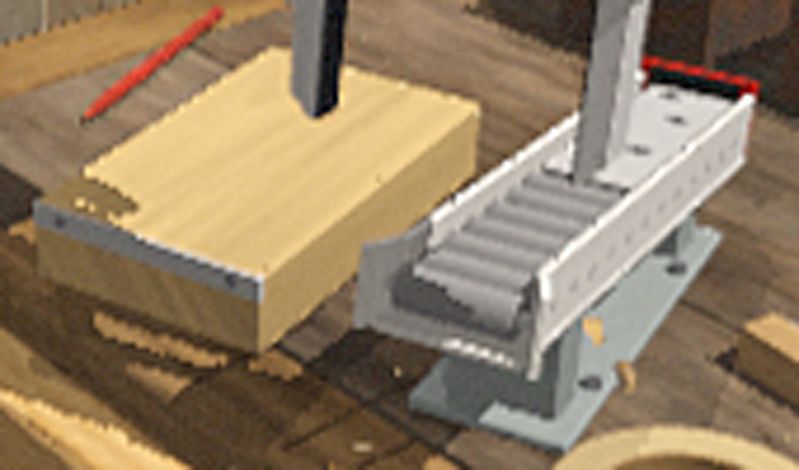

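The picture shows the plate on the rollers against the red stop, its trailing edge near (550,170) to (630,187). I'll check this numerically before handing in.

```bash
python3 - <<'E'
from h import *
import cv2
f=lambda p:(230+(p[0]+.5)/4.7-.5,140+(p[1]+.5)/4.7-.5)
for p in[(630,187),(548,171)]: print(onz("scene",*f(p),.0745))
i=viewer.camera_info("wrist"); p,d=viewer.snapshot("wrist")
v,u=np.mgrid[:384,:512]; a=(u-i["cx"])/i["fx"];b=(v-i["cy"])/i["fy"];q=np.hypot(a,b)+1e-9;s=np.tan(q)/q
P=(np.stack([a*s*d,b*s*d,d],-1)-np.array(i["t"]))@np.array(i["R"])
th=np.radians(95.74);e=np.array([np.cos(th),np.sin(th),0]);c9,s9=np.cos(np.radians(9)),np.sin(np.radians(9))
ex=e*c9-[0,0,s9];ez=e*s9+[0,0,c9];n=np.cross(ez,ex);M=np.array([.6707,-.0465,.0938])
F=np.stack([(P-M)@ex,(P-M)@n,(P-M)@ez],-1)[d>0]
F=F[(abs(F[:,1])<.015)&(F[:,0]>0)&(F[:,0]<.29)&(abs(F[:,2])<.03)]
for k in np.arange(.06,.29,.008):
    w=F[abs(F[:,0]-k)<.004]
    if len(w): print(round(k,3),len(w),np.round(np.percentile(w[:,2],[5,50,95])*1e3,1))
E
```

```text
[0.67727661 0.09666401 0.0745    ]
[0.64314265 0.08919503 0.0745    ]
0.06 311 [-21.7  -2.4  -0.3]
0.068 408 [-23.   -5.4  -0.9]
0.076 335 [-2.  -0.6  0.6]
0.084 215 [-22.7  -3.5  -1.2]
0.092 480 [-22.9  -3.5  -0.2]
0.1 315 [-2.7 -1.   0.6]
0.108 235 [-22.8  -6.2  -3.5]
0.116 445 [-22.7  -2.    0.3]
0.124 245 [-3.8 -1.3  0.2]
0.132 342 [-22.9  -7.7  -2.5]
0.14 410 [-3.1 -0.7  4.2]
0.148 148 [2.5 3.8 5.1]
```

The trailing edge is at 144 mm from the mouth (219 − 75), and the plate lies flat at about 4 mm. It is home, so I'm handing in.

```bash
python3 -c "
from bench import r
print(r.sign_off())"
```

```text
the job is handed in; nothing more can be done
None
```

I handed the job in at about 13 s of the 51 s; no verdict came back. My last check showed the plate flat on the rollers against the stop, having run down on its own, with the gripper open and clear.

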